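# Packing stack under the arbor press

## Robot

A 7-joint arm with a two-finger parallel gripper is mounted at the origin on the work surface. World frame = base frame: x ahead of the robot, y to its left, z up, the work surface at z = 0. Lengths are in m, angles in rad, forces in N, time in s.
With the tool pointing down it reaches from about 0.4 to 0.875 m from the base axis. Payload 6.5 kg.
Tool frame: the origin (TCP) lies between the finger pads; the fingertips stand 25 mm ahead of it and the grasp point (between the pads) lies 6 mm ahead of it; z points along the fingers, y is the line along which they close (so a half turn about z gives the same grasp; the last joint's range is limited). The gripper opens to 85 mm and grips with 20 to 120 N. Pads are 22 mm wide; open, the fingers measure 114 mm over their backs; the gripper's body (76 mm by 85 mm) begins 54 mm behind the grasp point. The pads swing forward as they close: fully open they stand 13 mm farther back than shut.
Start: joints at [-1.295, 0.536, -0.004, 1.538, 0.003, 1.067, -0.071], TCP at [0.218, 0.612, 0.256] pointing down, gripper open.
Joint ranges: [-2.7, 2.7], [-0.37, 2.16], [-1.27, 1.26], [0.24, 2.4], [-1.31, 4.45], [0.19, 1.91], [-2.76, 2.76]. Speed limits (rad/s): [2.39, 2.39, 3.14, 3.14, 3.14, 3.14, 3.14].

## Interface

Orientations are given as a rotation vector (axis times angle).
In Python, from bench import sensors, eyes, r gives the robot as it stands.
- The arm moves only by the shell command python3 -m pendant 'ROWS' [FORCE]. ROWS is JSON, a list that holds one entry, the list of rows, each a list of 5 numbers: the shift along the tool's x, y, z normalised to -1 to 1, where 1 is 10 cm, then the turn about the tool's z normalised to -1 to 1, where 1 is 360 degrees, then the finger opening in mm, from 0 to 85.4. A call has 1 to 12 rows; each row shifts and turns the commanded pose from where the row before left it, along the tool's axes as they then stand; what a row does not reach is not made up. A row lasts 1/10 s, in which the tool goes at most 50 mm and 8.59 degrees, less where a joint would pass 70% of its speed; a pose out of reach is approached as far as the arm can. A call with a number of a shift or a turn outside -1 to 1 is refused whole. A call with a gripper value outside its range is refused whole. The fingers move at their own pace and stop on an object; FORCE is the grip in N (left out, the last holds). Time passes only in rows, so rows that do not move let the fingers close. It gives the time, the measured TCP pose, the force, the opening and the grip force at its end, in the units of the state.
- sensors.get_state(): the state, without advancing time (a new reading comes with each control period).
- eyes.camera(name): name is "side" or "top" or "wrist"; returns the picture (384x512x3 uint8, red, green, blue); there is no depth.
- eyes.camera_params(name): a dict with "mtx" (3x3 intrinsics, pixels), "T" (4x4, takes a point from camera to world coordinates). Camera axes: x right, y down, z forward; pixel columns grow to the right and rows downward; lengths in m; the calibration is good to about 2 mm. The wrist camera is an equidistant fisheye: a pixel r from the principal point sees the ray r / f radians off the axis. A picture is of the moment at which its call begins: read the wrist's pose just before it. camera_params takes no time and is no camera call; for the wrist camera it gives the pose at the moment of the call.
- r.job_done(): hands the job in; it is judged then, once.
Trained networks look in the newest picture that a camera, given by its name, has taken for a name from the list of things; names that differ only in an ending like _2 or _b are one class to them, and where a whole thing is asked for, a point or a joint stands for the part that bears it (a point fixed in the world has none). Each returns a list of dicts, best first, with "score" (0 to 1); they miss things now and then, are a little off and sometimes report something else, mostly with a low value. They report only what shows in the picture. A call takes as long as a camera call. They do not tell look-alikes from the thing itself.
- eyes.boxes_of(camera, label): "at" ([column, row] in pixels, amid what is visible of it).
- eyes.cut_out(camera, label): "mask" (384x512 bool, what is visible of it) and "at" ([column, row] in pixels, amid what is visible of it).
The state is a dict: "clock": time; "qpos": joint angles; "dq": joint speeds; "joint_torque": joint torques, N m; "position": TCP position; "tcp_rot": TCP orientation; "contact_force": force on the tool from outside, world axes, zero at the start; "torque": the same for the moment, N m; "finger_gap": finger opening in m; "finger_force": force on a finger pad.
Only numpy, scipy, OpenCV 4.12 (cv2) and the standard library are available. Lean on these libraries where they do the work, as an engineer would, in place of code of your own. Each camera call takes 0.05 s, during which the arm holds its last target. There are 200 camera calls.

## Task

Build the packing stack for the arbor press: put the wide steel disc down flat in the middle of the round plate on the press's slide, then the thick disc from the stand flat on top of it, centred, setting each down rather than dropping it. Then push the slide by its knob fully home under the ram, with the stack still centred, and let go. Leave the hammer, the oil can and the pipe collar where they are.

Things in the scene. Friction and masses are not known exactly. Their poses are not given: they have to be found in the camera images.
- wide_disc: wide steel disc, 66 mm diameter, 16 mm thick, lying flat on the bench at the start; origin at the centre of its underside, z along its axis
- thick_disc: thick steel disc, 54 mm diameter, 20 mm thick, standing on its edge in the stand at the start (top edge 62 mm above the bench); origin at its very centre, its x axis is the disc's axis, through its flat faces. To lie flat it must be laid down on the bench and taken again by its rim; the bench is free about x 0.42 to 0.56, y 0.34 to 0.40
- stand: fixed dark steel stand, 60 by 85 mm, 26 mm high, with one slot 24 mm wide along its y axis whose floor is 8 mm above the bench; origin at the centre of its underside; the thick disc stands in the middle of the slot with its axis along the stand's x
- press: fixed green arbor press, 375 mm high; origin on the bench below the ram's axis; front faces -x. Bed along x -240 to +180 mm, 136 mm wide, guide rails 26 mm high. Ram 36 mm square, lower end 95 mm above the bench; head 80 mm wide, from x = -50 mm back, underside 170 mm up; column from x = +75 mm; lever at the +y side, 220 to 375 mm up
- plate_top (a point): centre of the upper face of the round aluminium plate (80 mm diameter, with a rim of 100 mm stepped 3 mm lower) on the slide, 30 mm above the bench; axes as the press
- knob_top (a point): centre of the top of the slide's upright steel knob, a plain post 24 mm in diameter that stands from 27 to 76 mm above the bench on a bar, 115 mm before the plate's centre (press -x side)
- shuttle (a joint): travel of the slide along the press's +x, m: 0 fully out, 0.170 fully home against its stop, where the plate's centre is under the ram; it stays where it is left (drag about 4 N)
- hammer: bystander: hammer, 280 mm long, lying flat along its x axis
- oil_can: bystander: dark can, 60 mm diameter, 110 mm high; origin under its centre
- pipe_collar: bystander: dark steel ring, 60 mm outside, 45 mm high, standing upright; origin under its centre
Things that resemble listed ones, but are neither listed nor needed, are in the scene too. Leave any orange look-alike of the thick_disc alone.

How it is judged:
On the way, in this order (a step that is already met when the one before it is completed fails the run):
1. the wide disc lies flat, released, in the middle of the plate (horizontal distance between wide_disc and plate_top below 0.007 m and angle between the z axis of wide_disc and the z axis of plate_top, either way round below 0.08 rad and (z of wide_disc in the frame of plate_top between -0.004 and 0.004 m or z of wide_disc in the frame of plate_top between 0.012 and 0.02 m) and contact force between wide_disc and the fingers below 0.1 N), for 0.2 s.
2. the thick disc lies flat, released, centred on the wide disc, the slide still out from under the ram (horizontal distance between thick_disc and wide_disc below 0.007 m and angle between the x axis of thick_disc and the z axis of plate_top, either way round below 0.08 rad and z of thick_disc in the frame of plate_top between 0.022 and 0.03 m and horizontal distance between wide_disc and plate_top below 0.007 m and angle between the z axis of wide_disc and the z axis of plate_top, either way round below 0.08 rad and (z of wide_disc in the frame of plate_top between -0.004 and 0.004 m or z of wide_disc in the frame of plate_top between 0.012 and 0.02 m) and contact force between thick_disc and the fingers below 0.1 N and value of joint shuttle below 0.14 m), for 0.2 s.
3. the slide is fully home with the stack on it (horizontal distance between thick_disc and wide_disc below 0.007 m and angle between the x axis of thick_disc and the z axis of plate_top, either way round below 0.08 rad and z of thick_disc in the frame of plate_top between 0.022 and 0.03 m and horizontal distance between wide_disc and plate_top below 0.007 m and angle between the z axis of wide_disc and the z axis of plate_top, either way round below 0.08 rad and (z of wide_disc in the frame of plate_top between -0.004 and 0.004 m or z of wide_disc in the frame of plate_top between 0.012 and 0.02 m) and value of joint shuttle above 0.164 m), for 0.2 s.
At the end, for the whole second after the job is handed in: The slide is fully home (within 6 mm of its stop); on its plate lies the wide disc, flat, its centre within 7 mm of the plate's centre, and on that the thick disc, flat, its centre within 7 mm of the wide disc's; all at rest and released (all of step 3 and linear speed of each of wide_disc, thick_disc below 0.02 m/s); the robot touches nothing.
It fails at once if a disc is dropped onto the plate or stack (falls freely faster than 0.6 m/s, about 20 mm) ((horizontal distance between wide_disc and plate_top below 0.05 m and contact force between wide_disc and the fingers below 0.05 N and linear speed of wide_disc above 0.6 m/s) or (horizontal distance between thick_disc and plate_top below 0.05 m and contact force between thick_disc and the fingers below 0.05 N and linear speed of thick_disc above 0.6 m/s)).
It fails at once if the hammer is moved more than 30 mm (distance of hammer from where it was at the start of the episode above 0.03 m).
It fails at once if the oil can is moved more than 30 mm (distance of oil_can from where it was at the start of the episode above 0.03 m).
It fails at once if the pipe collar is moved more than 30 mm (distance of pipe_collar from where it was at the start of the episode above 0.03 m).
It also fails if it takes over 69 s, if anything falls off the work surface, if the arm or the gripper's body presses on something with over 40 N, if the wrist force passes 120 N, or if a joint passes its speed limit or range.

## Working session

There is one attempt and no reset: what is moved stays moved. The work goes in short steps, Python scripts to look and compute and a shell command to move; the robot and the scene stay as the last step left them, time stands still between calls to the robot, and variables do not carry over. Pictures are saved under pics/ and viewed, at most 10 in all, crops included, and the job is handed in when it is done.

```bash
mkdir -p pics; ls
cat > h.py <<'E'
import numpy as np,cv2
from bench import sensors,eyes,r
from scipy.spatial.transform import Rotation as R
def snap(n,f=None):
    im=eyes.camera(n)
    if f: cv2.imwrite('pics/'+f,im[:,:,::-1])
    return im
def ray(n,px):
    p=eyes.camera_params(n);K=np.array(p['mtx']);T=np.array(p['T'])
    x=(px[0]-K[0,2])/K[0,0];y=(px[1]-K[1,2])/K[1,1]
    if n=='wrist':
        t=np.hypot(x,y);s=np.sin(t)/t if t>1e-9 else 1;d=np.array([x*s,y*s,np.cos(t)])
    else: d=np.array([x,y,1.])
    return T[:3,3],T[:3,:3]@d
def atz(n,px,z):
    o,d=ray(n,px);return o+d*(z-o[2])/d[2]
def proj(n,P):
    p=eyes.camera_params(n);K=np.array(p['mtx']);T=np.array(p['T'])
    c=T[:3,:3].T@(np.array(P)-T[:3,3])
    if n=='wrist':
        t=np.arctan2(np.hypot(c[0],c[1]),c[2]);q=c[:2]/np.hypot(c[0],c[1])*t
    else:q=c[:2]/c[2]
    return [K[0,0]*q[0]+K[0,2],K[1,1]*q[1]+K[1,2]]
E
python3 - <<'E'
from h import *
a=snap('top');b=snap('side')
cv2.imwrite('pics/a.png',a[:,:,::-1]);cv2.imwrite('pics/b.png',b[:,:,::-1])
print(sensors.get_state())
for n in('top','side'):
    p=eyes.camera_params(n);print(n,np.round(p['T'],3).tolist(),np.round(p['mtx'],1).tolist())
    for l in('wide_disc','thick_disc','stand','press','plate_top','knob_top','hammer','oil_can','pipe_collar'):
        print(l,[(np.round(d['at']).tolist(),round(d['score'],2)) for d in eyes.boxes_of(n,l)])
E
```

```text
pics
{'clock': 0.1, 'qpos': array([-1.2952169 ,  0.53711515, -0.0044516 ,  1.53876553,  0.00261734,
        1.06730172, -0.07119795]), 'dq': array([ 5.00490638e-05, -1.45824663e-03,  2.18425992e-03, -8.97555422e-04,
        2.28495211e-03, -1.06616393e-03,  2.00959372e-04]), 'joint_torque': array([ 3.19682840e-03, -5.84563565e+01,  1.05231117e+00, -2.59771818e+01,
        1.27461410e-02,  4.62018841e-03,  1.60422491e-06]), 'position': array([0.21768688, 0.61190241, 0.25548794]), 'tcp_rot': array([-5.34087463e-01, -3.09571301e+00,  2.47762243e-03]), 'contact_force': array([-0.04163954,  0.09772493,  0.33313638]), 'torque': array([-0.0232718 ,  0.00903417, -0.01253925]), 'finger_force': 0.0, 'finger_gap': 0.08548635387892113}
top [[-0.007, -0.997, 0.076, 0.464], [-1.0, 0.007, -0.003, 0.052], [0.003, -0.076, -0.997, 1.427], [0.0, 0.0, 0.0, 1.0]] [[472.6, 0.0, 262.8], [0.0, 472.6, 191.3], [0.0, 0.0, 1.0]]
wide_disc [([208.0, 226.0], 0.59)]
thick_disc [([279.0, 172.0], 0.56), ([242.0, 170.0], 0.51), ([246.0, 205.0], 0.46)]
stand [([240.0, 170.0], 0.85)]
press [([376.0, 219.0], 0.89)]
plate_top [([313.0, 214.0], 0.57)]
knob_top [([314.0, 214.0], 0.61)]
hammer [([244.0, 125.0], 0.93)]
oil_can [([316.0, 155.0], 0.87)]
pipe_collar [([153.0, 260.0], 0.75)]
side [[0.779, -0.404, 0.479, 0.144], [-0.627, -0.507, 0.592, -0.467], [0.004, -0.762, -0.648, 0.668], [0.0, 0.0, 0.0, 1.0]] [[352.2, 0.0, 259.9], [0.0, 352.2, 188.7], [0.0, 0.0, 1.0]]
wide_disc [([200.0, 201.0], 0.74)]
thick_disc [([239.0, 207.0], 0.62), ([290.0, 209.0], 0.58), ([266.0, 187.0], 0.47)]
stand [([264.0, 197.0], 0.85)]
press [([357.0, 284.0], 0.78)]
plate_top [([279.0, 260.0], 0.56)]
knob_top [([277.0, 261.0], 0.65)]
hammer [([300.0, 174.0], 0.85)]
oil_can []
pipe_collar [([137.0, 177.0], 0.57)]
```

Run:
```python
import cv2,numpy as np
a=cv2.imread('pics/a.png')[90:310,120:450];b=cv2.imread('pics/b.png')[110:370,90:440]
cv2.imwrite('pics/a2.png',cv2.resize(a,None,fx=2.4,fy=2.4,interpolation=3)[:600,:800]);cv2.imwrite('pics/b2.png',cv2.resize(b,None,fx=2.28,fy=2.28,interpolation=3)[:600,:800])
```

```text
(no output)
```

View pics/a2.png

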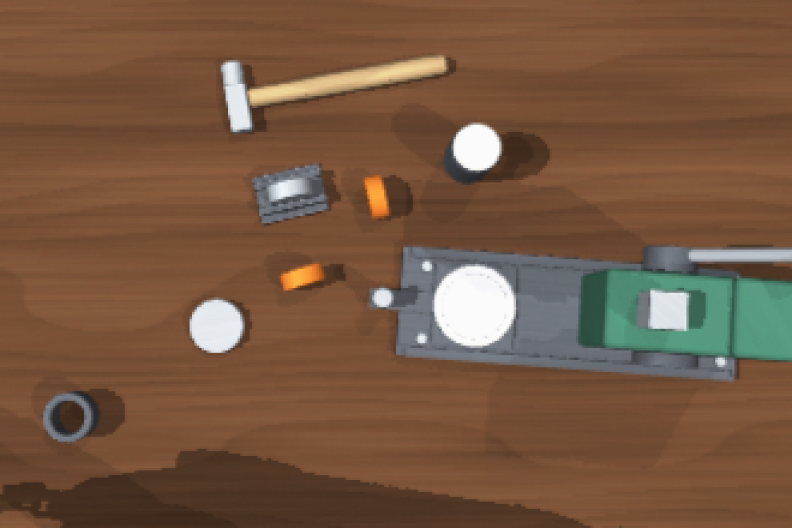

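View pics/b2.png

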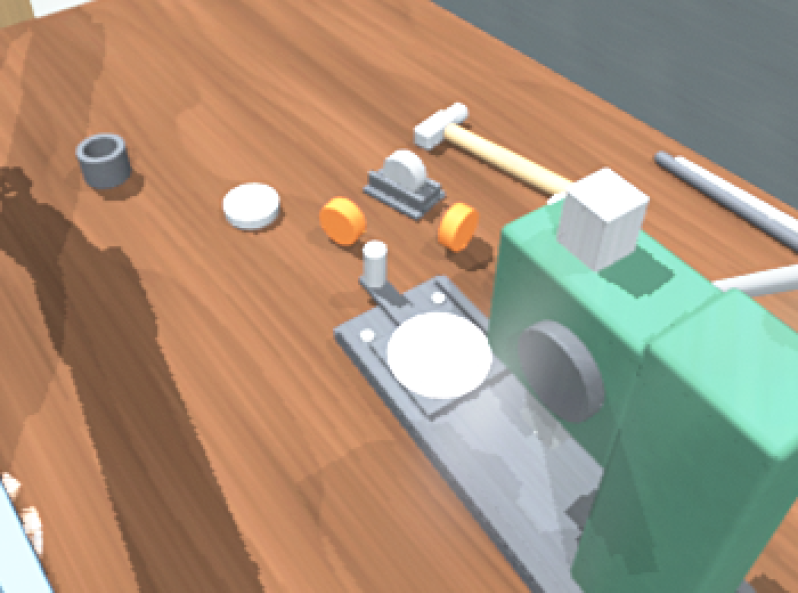

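Top view: the wide disc is at full-image px (210,226). White look-alikes are the oil can top (318,152) and the plate (317,217). The thick disc is the grey one in the stand (240,170); the orange decoys are at (277,172) and (246,205). I choose the grey disc in the stand and the white disc lying on the bench. The knob is at (279,214). Next I measure.

```bash
python3 - <<'E'
from h import *
s=sensors.get_state();M=R.from_rotvec(s['tcp_rot']).as_matrix();print('tool axes cols\n',M.round(3))
a=cv2.imread('pics/a.png');b=cv2.imread('pics/b.png')
def blob(im,px,lo=200):
    m=(im.min(2)>lo).astype(np.uint8);n,l,st,c=cv2.connectedComponentsWithStats(m)
    k=l[px[1],px[0]];cs,_=cv2.findContours((l==k).astype(np.uint8),0,1);e=cv2.fitEllipse(cs[0]) if len(cs[0])>4 else None
    return c[k].round(1),st[k],e
for nm,px,z in(('wide',(210,226),.016),('plate',(317,215),.03),('knob',(279,214),.076)):
    c,st,e=blob(a,px);print(nm,c,st,e,atz('top',c,z).round(4))
for nm,px,z in(('wide',(200,199),.016),('plate',(281,263),.03),('knob',(255,219),.076)):
    c,st,e=blob(b,px);print('side',nm,c,st,e,atz('side',e[0] if e else c,z).round(4))
for l,z in(('stand',.026),('thick_disc',.04)):
  for n in('top','side'):
    snap(n)
    for d in eyes.cut_out(n,l):
        m=d['mask'].astype(np.uint8);p=cv2.minAreaRect(cv2.findNonZero(m));print(l,n,round(d['score'],2),p,atz(n,p[0],z).round(4),[atz(n,q,z)[:2].round(4).tolist() for q in cv2.boxPoints(p)])
im=snap('wrist','w1.png')
E
python3 -c "
import cv2
a=cv2.imread('pics/a.png')[150:245,195:295];cv2.imwrite('pics/c.png',cv2.resize(a,None,fx=6,fy=6,interpolation=2))"
```

```text
tool axes cols
 [[-0.942  0.335  0.   ]
 [ 0.335  0.942 -0.   ]
 [-0.    -0.    -1.   ]]
wide [209.5 225.5] [199 215  22  22 361] ((209.47396850585938, 225.53704833984375), (20.376384735107422, 20.803281784057617), 51.37348556518555) [0.4705 0.206  0.016 ]
plate [317.2 217.1] [301 201  34  33 887] ((317.21331787109375, 217.11798095703125), (32.555213928222656, 32.8759651184082), 135.5372772216797) [ 0.4928 -0.1135  0.03  ]
knob [279.  213.8] [276 211   7   7  41] ((279.0, 213.79689025878906), (6.407070636749268, 6.432992458343506), 90.0) [0.5021 0.001  0.076 ]
side wide [199.4 198.7] [188 190  24  20 337] ((199.3396759033203, 198.91746520996094), (17.20285987854004, 23.498991012573242), 76.94078826904297) [0.4689 0.199  0.016 ]
side plate [282.2 265.5] [ 259  247   47   38 1395] ((282.2473449707031, 265.48150634765625), (37.267417907714844, 45.654083251953125), 97.61109161376953) [ 0.4901 -0.1206  0.03  ]
side knob [254.  219.3] [249 216  11   8  68] ((254.0, 219.37022399902344), (7.41439151763916, 9.794358253479004), 90.0) [ 0.5018 -0.0042  0.076 ]
stand top 0.89 ((240.3235473632812
[... 942 characters left out ...]
586) [0.6356 0.1145 0.04  ] [[0.6454, 0.1422], [0.6525, 0.0905], [0.6258, 0.0868], [0.6188, 0.1385]]
thick_disc side 0.76 ((239.75, 206.25003051757812), (19.798988342285156, 16.26345443725586), 45.0) [0.524  0.0846 0.04  ] [[0.5009, 0.1092], [0.5512, 0.1273], [0.547, 0.0602], [0.4989, 0.0452]]
thick_disc side 0.58 ((290.20001220703125, 209.10000610351562), (13.86362075805664, 19.677398681640625), 26.56505012512207) [ 0.6193 -0.0051  0.04  ] [[0.5842, -0.0037], [0.6468, 0.0319], [0.6557, -0.0065], [0.5938, -0.0394]]
thick_disc side 0.56 ((267.5, 184.5), (18.384775161743164, 14.142135620117188), 45.0) [0.637  0.1077 0.04  ] [[0.616, 0.1328], [0.6671, 0.1506], [0.6579, 0.0828], [0.6093, 0.068]]
```

View pics/c.png

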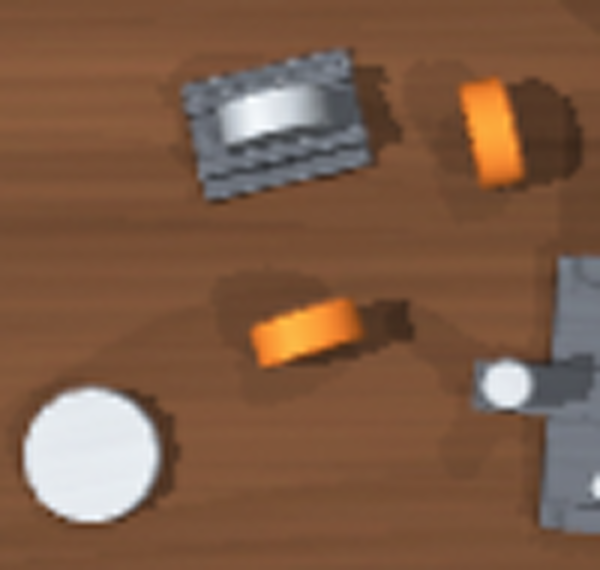

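View pics/w1.png

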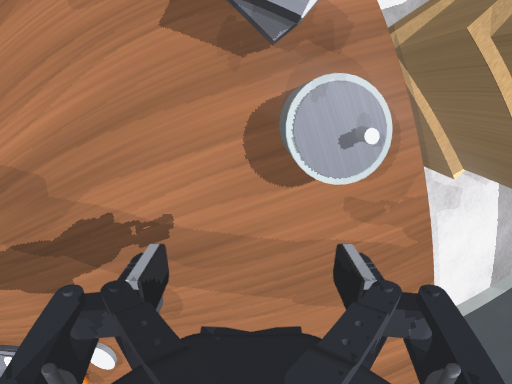

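The crop confirms it: grey disc in the stand at (240,170), both look-alikes orange, white wide disc at (209.5,225.5). The wrist view shows only a round tin near the bench edge. I move above the wide disc.

```bash
cat >> h.py <<'E'
def need(x,y,z=None,yaw=None):
    s=sensors.get_state();M=R.from_rotvec(s['tcp_rot']).as_matrix();d=np.array([x,y,s['position'][2] if z is None else z])-s['position']
    c=np.degrees(np.arctan2(M[1,0],M[0,0]));print('t',round(s['clock'],2),'pos',s['position'].round(4),'xyaw',c.round(2),'tool shift mm',(M.T@d*1000).round(1),'F',s['contact_force'].round(1),'gap',round(s['finger_gap']*1000,1))
    if yaw is not None: print('turn norm',round(-((yaw-c+180)%360-180)/360,4))
E
python3 -m pendant '[[[0,0,0,-0.0208,85],[0,0,0,-0.0208,85],[-0.15,-0.2,0,0,85],[-0.285,-0.386,0,0,85],[-0.285,-0.386,0,0,85],[-0.285,-0.386,0,0,85],[-0.285,-0.386,0,0,85],[-0.285,-0.386,0,0,85],[-0.285,-0.386,0,0,85],[-0.285,-0.386,0,0,85],[-0.285,-0.386,0,0,85],[-0.285,-0.386,0,0,85]]]' 60 
python3 -m pendant '[[[-0.135,-0.186,0.2,0,85],[0,0,0.4,0,85],[0,0,0.3,0,85],[0,0,0,0,85],[0,0,0,0,85]]]'
python3 - <<'E'
from h import *
need(.4705,.204,.15,175.4)
im=snap('wrist','w2.png');p=eyes.camera_params('wrist');print(np.round(p['T'],3).tolist(),np.round(p['mtx'],1).tolist())
print(proj('wrist',[.4705,.204,.016]))
for d in eyes.cut_out('wrist','wide_disc'):
    m=d['mask'].astype(np.uint8);q=cv2.findNonZero(m)[:,0]
    w=np.array([atz('wrist',k,.016)[:2] for k in q]);print(d['score'],len(q),d['at'],w.mean(0),w.min(0),w.max(0))
E
```

```text
clock: 2.65
position: [0.4599, 0.2227, 0.2567]
tcp_rot: [0.126, 3.138, 0.001]
contact_force: [1.4, 0.9, 0.2]
finger_gap: 0.085
finger_force: 0.0
clock: 3.15
position: [0.4711, 0.2049, 0.1668]
tcp_rot: [-0.126, -3.139, 0.0]
contact_force: [0.1, 1.3, 0.7]
finger_gap: 0.0851
finger_force: 0.0
t 3.15 pos [0.4711 0.2049 0.1668] xyaw 175.41 tool shift mm [ 0.5 -1.  16.8] F [0.1 1.3 0.7] gap 85.1
turn norm 0.0
[[0.081, 0.953, 0.291, 0.397], [0.997, -0.078, -0.023, 0.211], [0.0, 0.292, -0.956, 0.285], [0.0, 0.0, 0.0, 1.0]] [[297.3, 0.0, 250.6], [0.0, 297.3, 194.1], [0.0, 0.0, 1.0]]
[np.float64(249.0431754933646), np.float64(185.18510919795312)]Traceback (most recent call last):
  File "<stdin>", line 7, in <module>
  File "h.py", line 16, in atz
    o,d=ray(n,px);return o+d*(z-o[2])/d[2]
        ~~~^^^^^^
  File "h.py", line 9, in ray
    p=eyes.camera_params(n);K=np.array(p['mtx']);T=np.array(p['T'])
ValueError: time passes only in moves, steps and waits
```

View pics/w2.png

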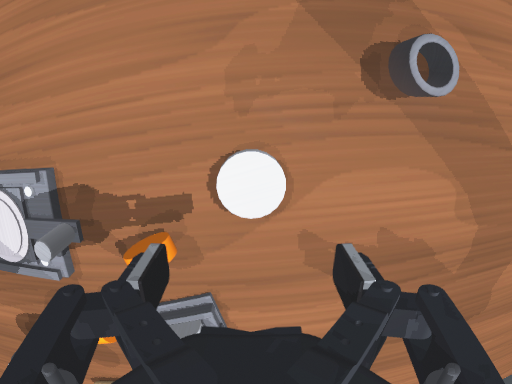

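Wrist view: the wide disc is at (252,184), within 3 px of the top camera's estimate. I refine that with an ellipse fit and descend.

```bash
cat >> h.py <<'E'
_pc={}
_cp=eyes.camera_params
class _E:
    pass
def ray(n,px):
    if n not in _pc: _pc[n]=_cp(n)
    p=_pc[n];K=np.array(p['mtx']);T=np.array(p['T'])
    x=(px[0]-K[0,2])/K[0,0];y=(px[1]-K[1,2])/K[1,1]
    if n=='wrist':
        t=np.hypot(x,y);s=np.sin(t)/t if t>1e-9 else 1;d=np.array([x*s,y*s,np.cos(t)])
    else: d=np.array([x,y,1.])
    return T[:3,3],T[:3,:3]@d
def circ(im,px,z,lo=200,n='wrist'):
    """white blob at px -> world circle fit at height z"""
    m=(im.min(2)>lo).astype(np.uint8);_,l,st,c=cv2.connectedComponentsWithStats(m)
    px=(int(px[0]),int(px[1]));k=l[px[1],px[0]]
    if k==0: print('no blob',im[px[1],px[0]]);return
    cs,_=cv2.findContours((l==k).astype(np.uint8),0,1);c=max(cs,key=len)[:,0]
    w=np.array([atz(n,q,z)[:2] for q in cv2.convexHull(c)[:,0]])
    (x,y),rad=cv2.minEnclosingCircle((w*1000).astype(np.float32))
    A=np.c_[2*w,np.ones(len(w))];s=np.linalg.lstsq(A,(w**2).sum(1),rcond=None)[0]
    print('circle',s[:2].round(4),'r',round(np.sqrt(s[2]+s[:2]@s[:2]),4),'encl',x,y,rad,'area',st[k][4])
    return s[:2]
E
python3 - <<'E'
from h import *
im=snap('wrist')
for lo in(170,200,225):
    c=circ(im,(252,184),.016,lo)
need(*c,.03)
E
```

```text
circle [0.4697 0.2051] r 0.0327 encl 469.8393249511719 205.36944580078125 33.174888610839844 area 3670
circle [0.4697 0.2051] r 0.0326 encl 469.6398620605469 205.0302276611328 32.81098175048828 area 3642
circle [0.4697 0.2052] r 0.0324 encl 469.6980895996094 205.13800048828125 32.559791564941406 area 3600
t 3.3 pos [0.4721 0.2055 0.1681] xyaw 175.41 tool shift mm [  2.7  -0.8 138.1] F [0.  0.1 0.5] gap 85.2
```

```bash
python3 -m pendant '[[[0.02,-0.005,0.3,0,85],[0,0,0.4,0,85],[0,0,0.4,0,85],[0,0,0.2,0,85],[0,0,0.05,0,85],[0,0,0.03,0,85],[0,0,0,0,85],[0,0,0,0,85]]]'
python3 - <<'E'
from h import *
need(.4697,.2051,.02)
E
```

```text
clock: 4.1
position: [0.47, 0.205, 0.0297]
tcp_rot: [0.126, 3.137, 0.002]
contact_force: [-0.9, 0.5, 0.2]
finger_gap: 0.0848
finger_force: 0.0
t 4.1 pos [0.47   0.205  0.0297] xyaw 175.39 tool shift mm [0.3 0.1 9.7] F [-0.9  0.5  0.2] gap 84.8
```

```bash
python3 -m pendant '[[[0,0,0.02,0,85],[0,0,0.02,0,85],[0,0,0.02,0,85],[0,0,0,0,85]]]'
python3 - <<'E'
from h import *
snap('wrist','w3.png')
E
python3 -c "
import cv2
a=cv2.imread('pics/w3.png')[150:384,90:420];cv2.imwrite('pics/w3c.png',cv2.resize(a,None,fx=2,fy=2,interpolation=2))"
```

```text
clock: 4.5
position: [0.4687, 0.2044, 0.0221]
tcp_rot: [-0.126, -3.139, 0.0]
contact_force: [0.8, -0.1, -0.5]
finger_gap: 0.0849
finger_force: 0.0
```

View pics/w3c.png

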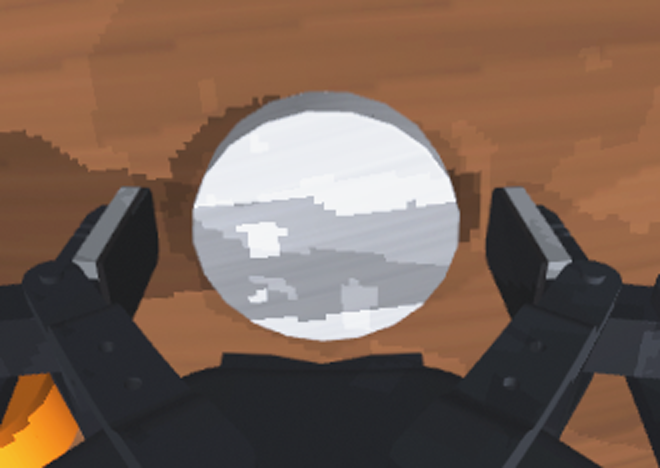

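The crop shows the wide disc at (325,225) centred between the pads, whose tips are at about (120,230) and (520,230). I close on it and lift a little.

```bash
python3 -m pendant '[[[0,0,0,0,62],[0,0,0,0,62],[0,0,0,0,60],[0,0,0,0,60],[0,0,0,0,60]]]' 60
python3 -m pendant '[[[0,0,-0.05,0,60],[0,0,-0.15,0,60],[0,0,0,0,60]]]'
```

```text
clock: 5.05
position: [0.4691, 0.2046, 0.0229]
tcp_rot: [0.126, 3.139, 0.001]
contact_force: [-2.8, -0.8, 7.6]
finger_gap: 0.0636
finger_force: 63.8
clock: 5.35
position: [0.4699, 0.2047, 0.0439]
tcp_rot: [0.126, 3.137, 0.002]
contact_force: [0.3, 0.2, -4.2]
finger_gap: 0.0634
finger_force: 67.7
```

```bash
python3 -m pendant '[[[0,0,-0.25,0,60],[0,0,-0.4,0,60],[0,0,-0.35,0,60],[0,0,-0.15,0,60],[0,0,0,0,60],[0,0,0,0,60]]]'
python3 - <<'E'
from h import *
im=snap('wrist');s=sensors.get_state();z=s['position'][2]
p=proj('wrist',[*s['position'][:2],z-.006]);print(p)
for lo in(130,180): 
    c=circ(im,p,z-.007,lo)
    if c is not None: need(*c)
E
python3 -m pendant '[[[-0.04,-0.17,0,0,60],[-0.048,-0.35,0,0,60],[-0.048,-0.35,0,0,60],[-0.048,-0.35,0,0,60],[-0.048,-0.35,0,0,60],[-0.048,-0.35,0,0,60],[-0.048,-0.35,0,0,60],[-0.048,-0.35,0,0,60],[-0.048,-0.35,0,0,60],[-0.05,-0.2,0,0,60],[0,0,0,0,60],[0,0,0,0,60]]]'
python3 - <<'E'
from h import *
im=snap('wrist','w4.png')
for P in([.4928,-.1135,.03],[.5021,.001,.076]): print(proj('wrist',P))
need(.492,-.115)
E
```

```text
clock: 5.95
position: [0.4684, 0.2042, 0.1568]
tcp_rot: [-0.126, -3.138, 0.0]
contact_force: [-0.4, -0.9, -5.7]
finger_gap: 0.0632
finger_force: 69.3
[np.float64(250.66936997638138), np.float64(267.4465811226866)]
circle [0.4692 0.2016] r 0.0347 encl 468.47027587890625 195.45724487304688 41.1792106628418 area 12418
t 6.0 pos [0.468  0.2039 0.1562] xyaw 175.4 tool shift mm [-1.4 -2.2  0. ] F [-0.4 -0.8 -5.4] gap 63.4
circle [0.4654 0.2049] r 0.0303 encl 467.0901184082031 204.0481414794922 32.09201431274414 area 6875
t 6.0 pos [0.468  0.2039 0.1562] xyaw 175.4 tool shift mm [2.7 0.8 0. ] F [-0.4 -0.8 -5.4] gap 63.4
clock: 7.2
position: [0.4897, -0.1153, 0.1559]
tcp_rot: [-0.128, -3.136, -0.001]
contact_force: [0.2, 0.1, -4.1]
finger_gap: 0.0632
finger_force: 69.1
[np.float64(251.95010697281353), np.float64(198.0861602311739)]
[np.float64(399.2359818360153), np.float64(215.52031521392067)]
t 7.25 pos [ 0.4899 -0.1144  0.1561] xyaw 175.43 tool shift mm [-2.2 -0.4 -0. ] F [-0.5  0.2 -4.8] gap 63.8
```

View pics/w4.png

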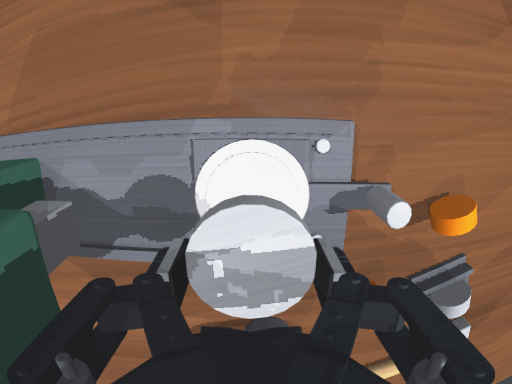

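Wrist view: the held disc is centred about (252,260), the plate arc spans columns 197–310 (centre about 253), and the knob top at (398,214) matches the prediction of (399,215.5). I check the disc-in-hand offset and the plate outline.

Run:
```python
from h import *
s=sensors.get_state();M=R.from_rotvec(s['tcp_rot']).as_matrix();z=s['position'][2]
t=np.linspace(0,2*np.pi,73)
p0=_cp('wrist')
eyes_c=p0
K=np.array(p0['mtx']);T=np.array(p0['T'])
def pj(P):
    c=T[:3,:3].T@(np.array(P)-T[:3,3]);h=np.hypot(c[0],c[1]);a=np.arctan2(h,c[2]);q=c[:2]/h*a;return np.array([K[0,0]*q[0]+K[0,2],K[1,1]*q[1]+K[1,2]])
for dx in(-.006,-.003,0,.003,.006):
  for nm,h in(('top',-.007),('bot',-.023)):
    C=s['position']+M@[dx,0,0]+[0,0,h]
    q=np.array([pj(C+.033*np.array([np.cos(a),np.sin(a),0])) for a in t]);print(dx,nm,q.min(0).round(1),q.max(0).round(1))
for rr,zz in((.05,.027),(.04,.03)):
    q=np.array([pj(np.array([.4928,-.1135,zz])+rr*np.array([np.cos(a),np.sin(a),0])) for a in t]);print('plate',rr,q.min(0).round(1),q.max(0).round(1))
im=cv2.imread('pics/w4.png')
g=im.min(2).astype(int)
print('col252',[(i,g[i,252]) for i in range(132,156,2)],g[190:212,252],g[308:326,252]);print('row184',g[184,190:206],g[184,302:318]);print('row256',im[256,182:194].min(1),im[256,310:324].min(1))
```

```text
Traceback (most recent call last):
NameError: name '_cp' is not defined
```

```bash
cat > chk.py <<'E'
from h import *
import h
s=sensors.get_state();M=R.from_rotvec(s['tcp_rot']).as_matrix();z=s['position'][2]
t=np.linspace(0,2*np.pi,73)
p0=eyes.camera_params('wrist')
K=np.array(p0['mtx']);T=np.array(p0['T'])
def pj(P):
    c=T[:3,:3].T@(np.array(P)-T[:3,3]);hh=np.hypot(c[0],c[1]);a=np.arctan2(hh,c[2]);q=c[:2]/hh*a;return np.array([K[0,0]*q[0]+K[0,2],K[1,1]*q[1]+K[1,2]])
def ext(C,rr):
    q=np.array([pj(np.array(C)+rr*np.array([np.cos(a),np.sin(a),0])) for a in t]);return q.min(0).round(1),q.max(0).round(1)
E
python3 - <<'E'
from chk import *
for dx in(-.004,0,.004):
  for nm,k in(('top',-.007),('bot',-.023)): print(dx,nm,*ext(s['position']+M@[dx,0,0]+[0,0,k],.033))
for rr,zz in((.05,.027),(.04,.03)): print('plate',rr,*ext([.4928,-.1135,zz],rr))
g=cv2.imread('pics/w4.png').min(2).astype(int)
print(g[132:150,252],g[190:212,252],g[308:326,252]);print('row184',g[184,190:206],g[184,302:318]);print('row256',g[256,182:194],g[256,310:324])
E
```

```text
-0.004 top [184.2 210.3] [317.2 323.3]
-0.004 bot [190.  199.4] [311.4 305.7]
0 top [183.4 201.8] [318.  317.9]
0 bot [189.4 191.7] [312.  300.4]
0.004 top [182.6 193.2] [318.8 312.3]
0.004 bot [188.8 183.9] [312.6 295. ]
plate 0.05 [195.1 139.6] [308.7 248.4]
plate 0.04 [205.8 152. ] [298.  240.1]
[100  98 122 127 128 130  97 186 245 246 246 246 246 246 246 246 246 246] [247 247 247 247 241 146 112 114 113 112 114 116 115 114 159 217 228 223
 222 222 222 221] [172 218 216 213 214 214 213 213 214 218 164  39  41  48  49  49  54  59]
row184 [ 87  87  87  87  89 130 230 247 247 247 247 247 247 247 247 247] [247 247 247 247 247 239 165 117 117 116 116 116 116 116 116 116]
row256 [ 26  27  27  89 116 117 118 118 118 117 116 116] [162 162 163 164 163 165 129  32  34  31  31  32  32  36]
```

```bash
python3 -m pendant '[[[-0.025,0.003,0.2,0,60],[0,0,0.3,0,60],[0,0,0.3,0,60],[0,0,0.15,0,60],[0,0,0,0,60],[0,0,0,0,60]]]'
python3 - <<'E'
from h import *
need(.4922,-.1135,.0535)
E
```

```text
clock: 7.85
position: [0.4933, -0.1143, 0.0623]
tcp_rot: [-0.124, -3.139, -0.001]
contact_force: [0.6, -0.1, -4.1]
finger_gap: 0.0639
finger_force: 68.9
t 7.85 pos [ 0.4933 -0.1143  0.0623] xyaw 175.48 tool shift mm [1.1 0.7 8.8] F [ 0.6 -0.1 -4.1] gap 63.9
```

```bash
python3 -m pendant '[[[0.005,0.005,0.03,0,60],[0,0,0.03,0,60],[0,0,0.02,0,60],[0,0,0,0,60]]]'
python3 -m pendant '[[[0,0,0.01,0,60],[0,0,0,0,60]]]'
```

```text
clock: 8.25
position: [0.4927, -0.1147, 0.0543]
tcp_rot: [0.126, 3.139, 0.0]
contact_force: [0.1, -0.1, -4.6]
finger_gap: 0.0635
finger_force: 68.9
clock: 8.45
position: [0.4928, -0.1148, 0.0533]
tcp_rot: [0.126, 3.139, -0.0]
contact_force: [-0.2, -1.1, -4.1]
finger_gap: 0.0634
finger_force: 68.9
```

```bash
python3 -m pendant '[[[0,0.01,0.01,0,60],[0,0,0.01,0,60],[0,0,0,0,60]]]'
python3 -m pendant '[[[0,0,0.005,0,60],[0,0,0,0,60]]]'
```

```text
clock: 8.75
position: [0.4929, -0.1146, 0.0529]
tcp_rot: [0.128, 3.139, -0.001]
contact_force: [-5.9, -1.9, 17.7]
finger_gap: 0.0633
finger_force: 71.6
clock: 8.95
position: [0.4929, -0.1146, 0.0529]
tcp_rot: [0.128, 3.139, -0.001]
contact_force: [-8.1, -0.6, 25.0]
finger_gap: 0.0634
finger_force: 72.4
```

```bash
python3 -m pendant '[[[0,0,-0.012,0,60],[0,0,0,0,68],[0,0,0,0,74],[0,0,0,0,85],[0,0,0,0,85],[0,0,0,0,85]]]'
python3 -m pendant '[[[0,0,-0.1,0,85],[0,0,-0.4,0,85],[0,0,-0.5,0,85],[0,0,-0.2,0,85],[0,0,0,0,85],[0,0,0,0,85]]]'
python3 - <<'E'
from chk import *
im=snap('wrist','w5.png')
print('plate',ext([.4928,-.1135,.027],.05))
p=pj([.4928,-.1135,.046]);print(p)
need(.635,.1145,.12,166)
snap('top','t5.png')
for d in eyes.boxes_of('wrist','wide_disc'): print(d)
E
python3 -c "
import cv2
a=cv2.imread('pics/w5.png')[120:290,150:400];cv2.imwrite('pics/w5c.png',cv2.resize(a,None,fx=3,fy=3,interpolation=2))"
```

```text
clock: 9.55
position: [0.4929, -0.1136, 0.0519]
tcp_rot: [0.126, 3.139, 0.0]
contact_force: [-1.0, 0.0, 1.1]
finger_gap: 0.0848
finger_force: 0.0
clock: 10.15
position: [0.4929, -0.1136, 0.1725]
tcp_rot: [0.126, 3.138, 0.0]
contact_force: [-0.8, 0.3, 0.1]
finger_gap: 0.0853
finger_force: 0.0
plate (array([197.1, 133.8]), array([304.6, 237.5]))
[250.88671662 194.22568351]
t 10.2 pos [ 0.4922 -0.1136  0.1716] xyaw 175.4 tool shift mm [-124.1  238.8   51.5] F [-0.5 -0.3 -0.5] gap 84.8
turn norm 0.0261
{'at': [247.0, 192.5], 'score': 0.72}
```

View pics/w5c.png

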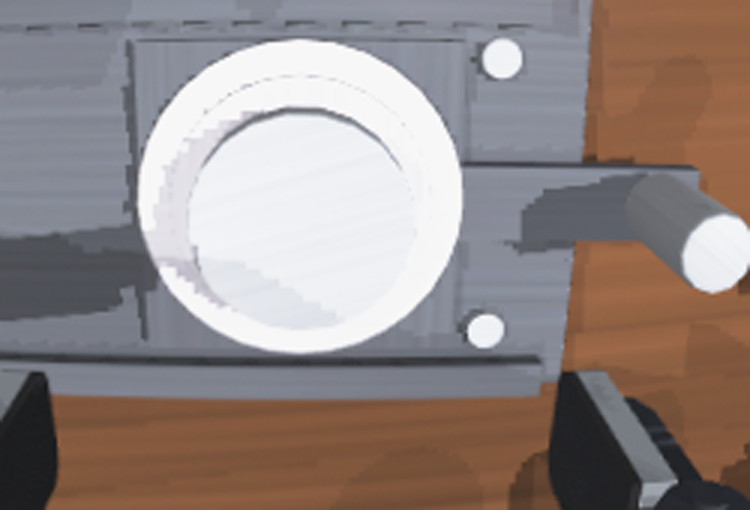

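```bash
python3 - <<'E'
from chk import *
for d in((0,0),(0,.004),(.004,0)): print(d,ext([.4928+d[0],-.1135+d[1],.046],.033))
print(s['qpos'].round(2))
E
python3 -m pendant '[[[-0.08,0.15,0,0,85],[-0.15,0.3,0,0,85],[-0.16,0.3,0,0,85],[-0.16,0.3,0,0,85],[-0.16,0.3,0,0,85],[-0.16,0.3,0,0,85],[-0.16,0.3,0,0,85],[-0.16,0.3,0,0,85],[-0.05,0.138,0,0,85]]]'
python3 -m pendant '[[[0,0,0,0.0222,60],[0,0,0,0.0222,60],[0,0,0,0.0222,60],[0,0,0,0.0222,60],[0,0,0,0.0222,60],[0,0,0,0.0222,60],[0,0,0,0.0222,60],[0,0,0,0.0222,60],[0,0,0,0.0215,60],[0,0,0,0,60],[0,0,0,0,60]]]' 50
python3 - <<'E'
from chk import *
im=snap('wrist','w6.png')
need(.635,.1145,.12,103.7)
print(s['qpos'].round(2))
for P in([.635,.1145,.062],[.634,.1132,.026]): print(pj(P))
E
```

```text
(0, 0) (array([212.5, 158.2]), array([289.2, 231.6]))
(0, 0.004) (array([217.1, 157.8]), array([293.8, 231.3]))
(0.004, 0) (array([213. , 162.9]), array([289.4, 235.7]))
[ 0.02  0.41  0.15  1.99 -0.09  0.74  1.71]
clock: 11.2
position: [0.636, 0.118, 0.1704]
tcp_rot: [-0.121, -3.138, -0.002]
contact_force: [0.1, -0.4, -0.6]
finger_gap: 0.0851
finger_force: 0.0
clock: 12.3
position: [0.635, 0.1137, 0.1713]
tcp_rot: [-1.936, -2.473, 0.002]
contact_force: [-0.2, 0.3, -0.2]
finger_gap: 0.0602
finger_force: 0.0
t 12.35 pos [0.6352 0.1138 0.1715] xyaw 103.88 tool shift mm [ 0.7  0.1 51.5] F [-0.  -0.3  0.7] gap 60.1
turn norm 0.0005
[-0.54  0.66  0.43  1.64 -0.32  0.92  0.25]
[251.62578429 199.20695996]
[250.18213027 188.19921909]
```

View pics/w6.png

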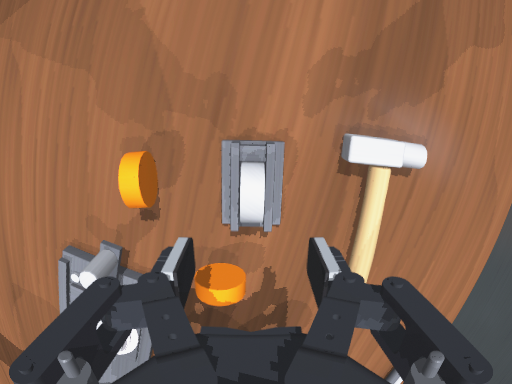

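The wrist view shows the stand upright at (252,185) and the grey disc at (253,196). The orange decoys (138,180) and (220,283) and the hammer are clear of the fingers. I descend and grip.

```bash
python3 -m pendant '[[[0.005,0.008,0.3,0,60],[0,0,0.4,0,60],[0,0,0.3,0,60],[0,0,0.1,0,60],[0,0,0.03,0,60],[0,0,0,0,60],[0,0,0,0,60]]]'
python3 -m pendant '[[[0,0,0,0,30],[0,0,0,0,25],[0,0,0,0,15],[0,0,0,0,15],[0,0,0,0,15],[0,0,0,0,15],[0,0,0,0,15]]]'
```

```text
clock: 13.05
position: [0.6376, 0.1151, 0.0608]
tcp_rot: [1.939, 2.47, 0.003]
contact_force: [0.3, -0.2, 0.2]
finger_gap: 0.0601
finger_force: 0.0
clock: 13.75
position: [0.6367, 0.1151, 0.0597]
tcp_rot: [1.94, 2.47, 0.001]
contact_force: [-0.7, 0.8, 6.3]
finger_gap: 0.0194
finger_force: 50.8
```

```bash
python3 -m pendant '[[[0,0,-0.1,0,15],[0,0,-0.3,0,15],[0,0,-0.4,0,15],[0,0,-0.2,0,15],[0.15,-0.06,0,0,15],[0.3,-0.12,0,0,15],[0.35,-0.14,0,0,15],[0.35,-0.14,0,0,15],[0.35,-0.14,0,0,15],[0.35,-0.14,0,0,15],[0.35,-0.14,0,0,15],[0.35,-0.14,0,0,15]]]'
python3 -m pendant '[[[0.25,-0.11,0,0,15],[0,0,0.2,0,15],[0,0,0.4,0,15],[0,0,0.3,0,15],[0,0,0.05,0,15],[0,0,0,0,15],[0,0,0,0,15]]]'
python3 - <<'E'
from h import *
snap('wrist','w7.png');need(.46,.36,.0517)
E
```

```text
clock: 14.95
position: [0.4731, 0.3399, 0.1571]
tcp_rot: [-1.938, -2.471, 0.005]
contact_force: [0.2, 1.1, -3.2]
finger_gap: 0.0189
finger_force: 51.0
clock: 15.65
position: [0.4604, 0.3608, 0.0649]
tcp_rot: [1.94, 2.471, 0.002]
contact_force: [0.3, 0.4, -2.2]
finger_gap: 0.0192
finger_force: 50.9
t 15.7 pos [0.4608 0.3609 0.0654] xyaw 103.72 tool shift mm [-0.7 -1.  13.7] F [ 1.   0.4 -3.6] gap 19.0
```

View pics/w7.png

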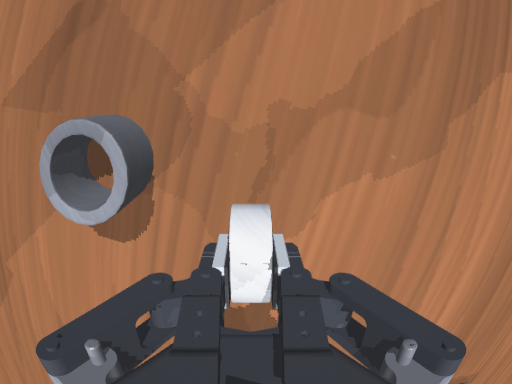

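The wrist view shows the disc upright between the pads at (250,250), with the collar at (95,170) on the -x side. I set the disc down on its edge, to be toppled toward +x, away from the collar.

```bash
python3 -m pendant '[[[0,0,0.08,0,15],[0,0,0.03,0,15],[0,0,0.015,0,15],[0,0,0,0,15]]]'
python3 -m pendant '[[[0,0,0.01,0,15],[0,0,0,0,15],[0,0,0,0,15]]]'
```

```text
clock: 16.1
position: [0.46, 0.3603, 0.0518]
tcp_rot: [-1.94, -2.47, 0.0]
contact_force: [-1.7, -1.1, 0.6]
finger_gap: 0.0193
finger_force: 51.6
clock: 16.4
position: [0.46, 0.3603, 0.0516]
tcp_rot: [-1.94, -2.47, 0.0]
contact_force: [-4.9, -2.1, 10.8]
finger_gap: 0.0191
finger_force: 53.2
```

```bash
python3 -m pendant '[[[0,0,-0.008,0,22],[0,0,0,0,30],[0,0,0,0,50],[0,0,0,0,50],[0,0,-0.2,0,50],[0,0,-0.3,0,50],[0,0,-0.1,0,20],[0,-0.2,0,0,0],[0,-0.12,0,0,0],[0,0,0,0,0],[0,0,0,0,0],[0,0,0,0,0]]]'
python3 - <<'E'
from h import *
snap('wrist','w8.png');need(.46,.36,.0517)
E
```

```text
clock: 17.6
position: [0.4297, 0.3527, 0.1111]
tcp_rot: [1.94, 2.47, 0.0]
contact_force: [0.7, 0.4, 1.5]
finger_gap: -0.0002
finger_force: 0.0
t 17.65 pos [0.4297 0.3527 0.1111] xyaw 103.7 tool shift mm [-0.  31.1 59.4] F [ 0.7  0.2 -0.9] gap 0.3
```

View pics/w8.png

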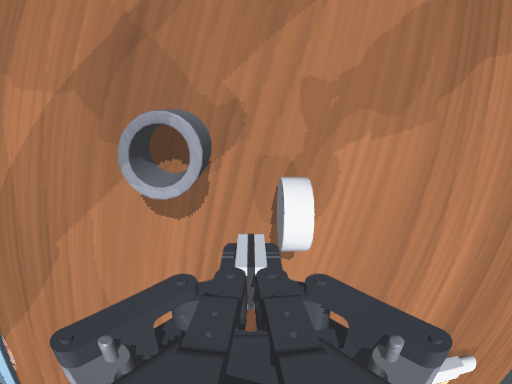

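The disc stands on edge at (296,213), and the closed fingers at (250,245) are on its -x side, clear of the collar at (165,155). I lower and push it over.

```bash
python3 -m pendant '[[[0,0,0.2,0,0],[0,0,0.2,0,0],[0,0,0.06,0,0],[0,0,0,0,0],[0,0.04,0,0,0],[0,0.04,0,0,0],[0,0.04,0,0,0],[0,0.04,0,0,0]]]'
python3 -m pendant '[[[0,0.04,0,0,0],[0,0.04,0,0,0],[0,0.04,0,0,0],[0,0.04,0,0,0],[0,0,0,0,0],[0,0,0,0,0]]]'
python3 -m pendant '[[[0,-0.1,-0.2,0,0],[0,0,-0.4,0,40],[0,0,-0.4,0,85],[0,0,0,0,85],[0,0,0,0,85],[0,0,0,0,85]]]'
python3 - <<'E'
from chk import *
im=snap('wrist','w9.png');need(.497,.37)
print(pj([.497,.37,.02]))
E
```

```text
clock: 18.45
position: [0.4452, 0.3568, 0.0658]
tcp_rot: [1.94, 2.471, 0.001]
contact_force: [0.1, -0.2, -0.3]
finger_gap: 0.0001
finger_force: 0.3
clock: 19.05
position: [0.4601, 0.3602, 0.0652]
tcp_rot: [1.94, 2.471, -0.0]
contact_force: [-0.3, 0.5, 0.2]
finger_gap: 0.0002
finger_force: 0.0
clock: 19.65
position: [0.4495, 0.3575, 0.1643]
tcp_rot: [-1.939, -2.471, 0.003]
contact_force: [-1.0, 0.4, 0.3]
finger_gap: 0.0722
finger_force: 0.0
t 19.7 pos [0.4495 0.3573 0.164 ] xyaw 103.73 tool shift mm [ 1.  49.2 -0.1] F [0.1 0.3 0.4] gap 79.3
[304.49333022 187.36637606]
```

View pics/w9.png

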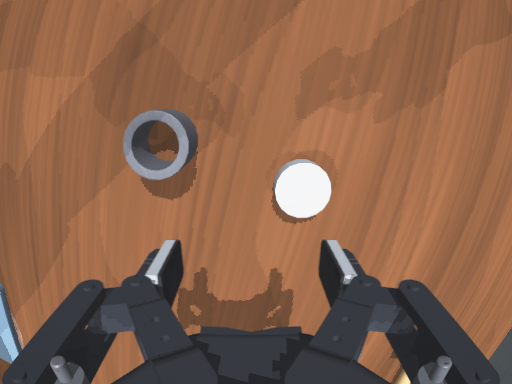

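The disc now lies flat at (302,190), clear of the collar. That makes 12 pictures viewed, over the limit of 10, so I work from numbers only from here.

```bash
python3 -m pendant '[[[0,0,0,0.017,85],[0,0,0,0.017,85],[0,0,0,0.0169,85],[0,0,0,0,85],[0,0,0,0,85]]]'
python3 - <<'E'
from chk import *
im=snap('wrist')
p=pj([.497,.37,.02]);print(p,s['qpos'].round(2))
for lo in(170,210): c=circ(im,p,.02,lo)
need(*c,.022,85.4)
E
```

```text
clock: 20.2
position: [0.4499, 0.3576, 0.1644]
tcp_rot: [2.305, 2.134, -0.003]
contact_force: [0.3, 0.2, -0.1]
finger_gap: 0.0849
finger_force: 0.0
[301.67837683 170.95786181] [-1.13  0.58  0.52  1.84 -0.37  0.83 -0.5 ]
circle [0.4969 0.3671] r 0.0268 encl 496.60821533203125 367.0397033691406 27.15091323852539 area 2579
circle [0.4969 0.3671] r 0.0266 encl 496.8958740234375 367.11639404296875 26.876680374145508 area 2523
t 20.25 pos [0.4501 0.3576 0.1646] xyaw 85.54 tool shift mm [ 13.2  46.  142.6] F [ 0.6  0.2 -0.1] gap 84.6
turn norm 0.0004
```

```bash
python3 -m pendant '[[[0.06,0.2,0,0,85],[0.072,0.26,0,0,85],[0,0,0.2,0,85],[0,0,0.4,0,85],[0,0,0.4,0,85],[0,0,0.25,0,85],[0,0,0.07,0,85],[0,0,0.04,0,85],[0,0,0,0,85],[0,0,0,0,85]]]'
python3 - <<'E'
from chk import *
im=snap('wrist');p=pj([.4969,.3671,.02])
for lo in(150,210):
    c=circ(im,p,.02,lo)
need(.4969,.3671,.026)
E
```

```text
clock: 21.25
position: [0.4983, 0.3679, 0.0308]
tcp_rot: [2.308, 2.131, 0.004]
contact_force: [0.7, -0.4, -0.3]
finger_gap: 0.0846
finger_force: 0.0
circle [0.4972 0.3696] r 0.0281 encl 496.1706237792969 370.0596923828125 29.81327247619629 area 8406
circle [0.4966 0.367 ] r 0.0265 encl 496.7056884765625 366.9764404296875 26.725858688354492 area 7586
t 21.3 pos [0.4982 0.3679 0.0308] xyaw 85.41 tool shift mm [-1.  -1.2  4.8] F [-1.   0.1  0. ] gap 85.5
```

```bash
python3 -m pendant '[[[-0.008,-0.01,0.03,0,85],[0,0,0.01,0,85],[0,0,0,0,70],[0,0,0,0,58],[0,0,0,0,48],[0,0,0,0,48],[0,0,0,0,48],[0,0,0,0,48]]]' 60
python3 -m pendant '[[[0,0,-0.05,0,48],[0,0,-0.3,0,48],[0,0,-0.4,0,48],[0,0,-0.4,0,48],[0,0,-0.15,0,48],[0,0,0,0,48],[0,0,0,0,48]]]'
python3 - <<'E'
from chk import *
im=snap('wrist')
cv2.imwrite('pics/w11.png',im[:,:,::-1])
p=pj(s['position']-[0,0,.006]);print(p,s['qpos'].round(2))
for dx in(-.003,0,.003):
    print(dx,ext(s['position']+M@[dx,0,0]-[0,0,.0265-.02],.027))
for lo in(120,160,200): circ(im,p,s['position'][2]-.0065,lo)
need(.4923,-.1135,.0265+.046)
g=im.min(2);c=int(p[0]);print(g[200:226,c],g[290:330,c])
E
```

```text
clock: 22.1
position: [0.4966, 0.3667, 0.026]
tcp_rot: [2.309, 2.13, 0.001]
contact_force: [-0.1, -0.3, 5.4]
finger_gap: 0.0518
finger_force: 62.3
clock: 22.8
position: [0.4951, 0.3662, 0.1537]
tcp_rot: [-2.308, -2.13, 0.004]
contact_force: [-0.6, -0.1, -4.4]
finger_gap: 0.052
finger_force: 64.5
[251.62922961 266.6100581 ] [-1.06  0.65  0.5   1.73 -0.4   0.86 -0.46]
-0.003 (array([196.6, 220.3]), array([306.6, 313.4]))
0 (array([196.1, 214. ]), array([307.1, 309.2]))
0.003 (array([195.6, 207.7]), array([307.6, 304.8]))
circle [0.4948 0.3692] r 0.0284 encl 494.5465087890625 369.44512939453125 30.069551467895508 area 9239
circle [0.4942 0.3681] r 0.0275 encl 493.8081359863281 368.9383239746094 29.178579330444336 area 8260
circle [0.4946 0.3666] r 0.0263 encl 494.2025146484375 366.4319763183594 26.76555061340332 area 7775
t 22.85 pos [0.4947 0.366  0.1531] xyaw 85.42 tool shift mm [-478.    36.1   81.6] F [-1.   0.4 -4.2] gap 51.9
[ 77 111 153 160 159 159 160 162 161 159 160 158 157 161 169 204 223 219
 218 218 217 216 216 217 218 219] [241 241 239 239 238 240 242 243 242 241 242 242 242 242 240 240 240 240
 230 123  52  51  52  52  51  51  52  54  55  54  54  55  55  54  54  54
  54  54  55  54]
```

```bash
python3 -m pendant '[[[-0.2,0.03,0,0,48],[-0.4,0.03,0,0,48],[-0.4,0.03,0,0,48],[-0.4,0.03,0,0,48],[-0.4,0.03,0,0,48],[-0.4,0.03,0,0,48],[-0.4,0.03,0,0,48],[-0.4,0.03,0,0,48],[-0.4,0.03,0,0,48],[-0.4,0.03,0,0,48],[-0.4,0.03,0,0,48],[-0.4,0.03,0,0,48]]]'
python3 -m pendant '[[[-0.18,0,0,0,48],[0,0,0,0,48],[0,0,0,0,48]]]'
python3 - <<'E'
from chk import *
im=snap('wrist');cv2.imwrite('pics/w12.png',im[:,:,::-1])
need(.4913,-.1135,.0725,85.4);print(s['qpos'].round(2))
print('plate',ext([.4926,-.1135,.027],.05),'disc',ext([.491,-.1135,.046],.033),'base',ext([.491,-.1135,.03],.033),'held',ext(s['position']-[0,0,.0265],.027))
c=int(pj([.491,-.1135,.046])[0]);g=im.min(2);print(c,g[100:220,c].tolist())
E
```

```text
clock: 24.05
position: [0.4934, -0.097, 0.154]
tcp_rot: [-2.308, -2.129, 0.004]
contact_force: [1.2, -0.5, -3.5]
finger_gap: 0.052
finger_force: 64.4
clock: 24.35
position: [0.4924, -0.1131, 0.1542]
tcp_rot: [-2.309, -2.127, 0.003]
contact_force: [-0.6, -0.4, -3.2]
finger_gap: 0.0516
finger_force: 64.4
t 24.4 pos [ 0.4928 -0.1121  0.1543] xyaw 85.41 tool shift mm [-1.6 -1.2 81.8] F [-0.   0.7 -2.5] gap 52.0
turn norm 0.0
[-0.29  0.49  0.54  2.02 -0.37  0.73  0.4 ]
plate (array([194.4, 136. ]), array([309.2, 246. ])) disc (array([208.9, 160.5]), array([290.8, 238.4])) base (array([211.4, 157. ]), array([288.5, 230.7])) held (array([202.2, 200.1]), array([300.9, 287.9]))
249 [97, 95, 95, 94, 93, 92, 91, 90, 90, 128, 128, 129, 128, 128, 128, 128, 128, 129, 128, 127, 127, 127, 127, 127, 127, 127, 127, 127, 127, 127, 127, 127, 127, 127, 127, 127, 127, 159, 244, 246, 246, 246, 246, 246, 246, 246, 242, 243, 242, 242, 216, 246, 244, 242, 234, 235, 237, 238, 234, 191, 144, 144, 187, 235, 229, 231, 231, 232, 232, 232, 233, 233, 233, 232, 231, 230, 229, 229, 228, 228, 228, 228, 228, 228, 228, 228, 229, 231, 232, 232, 232, 232, 232, 232, 231, 230, 229, 229, 230, 230, 231, 209, 138, 141, 141, 141, 143, 144, 143, 142, 143, 142, 140, 141, 151, 186, 203, 196, 195, 196]
```

```bash
python3 - <<'E'
import cv2;g=cv2.imread('pics/w12.png').min(2)
for r in(180,188,194): print(r,g[r,190:220].tolist(),g[r,280:314].tolist())
E
python3 -m pendant '[[[-0.019,-0.012,0.2,0,48],[0,0,0.3,0,48],[0,0,0.15,0,48],[0,0,0.05,0,48],[0,0,0,0,48],[0,0,0,0,48]]]'
python3 - <<'E'
from h import *
need(.4913,-.114,.0725)
E
```

```text
180 [109, 109, 109, 122, 121, 153, 231, 245, 245, 245, 245, 245, 245, 245, 246, 245, 245, 242, 243, 245, 245, 245, 245, 245, 245, 245, 246, 244, 192, 180] [231, 229, 228, 231, 231, 229, 228, 231, 234, 245, 245, 245, 245, 245, 245, 242, 243, 242, 242, 243, 244, 244, 245, 245, 245, 245, 245, 211, 125, 115, 114, 107, 104, 104]
188 [72, 109, 110, 123, 186, 246, 246, 245, 245, 245, 245, 245, 245, 245, 246, 243, 243, 245, 245, 245, 245, 245, 245, 245, 245, 231, 220, 222, 221, 220] [229, 230, 231, 230, 228, 230, 230, 229, 226, 215, 216, 224, 243, 245, 245, 245, 244, 240, 242, 243, 244, 245, 245, 245, 245, 245, 245, 245, 223, 140, 105, 105, 105, 108]
194 [73, 73, 108, 130, 209, 245, 246, 246, 245, 245, 245, 245, 245, 245, 246, 245, 244, 244, 244, 244, 244, 244, 244, 227, 217, 218, 219, 218, 219, 221] [230, 229, 229, 231, 230, 228, 212, 215, 213, 212, 214, 216, 216, 229, 244, 244, 243, 242, 239, 244, 245, 245, 245, 245, 245, 245, 245, 244, 237, 167, 105, 105, 104, 83]
clock: 25.0
position: [0.4931, -0.1145, 0.086]
tcp_rot: [2.308, 2.13, 0.001]
contact_force: [-0.0, -0.9, -3.2]
finger_gap: 0.0517
finger_force: 64.2
t 25.0 pos [ 0.4931 -0.1145  0.086 ] xyaw 85.41 tool shift mm [ 0.4 -1.8 13.5] F [-0.  -0.9 -3.2] gap 51.7
```

```bash
python3 -m pendant '[[[0,0.003,0.05,0,48],[0,0,0.04,0,48],[0,0,0.02,0,48],[0,0,0,0,48]]]'
python3 -m pendant '[[[0,0,0.01,0,48],[0,0,0.005,0,48],[0,0,0,0,48]]]'
```

```text
clock: 25.4
position: [0.4925, -0.1145, 0.0741]
tcp_rot: [-2.309, -2.13, 0.0]
contact_force: [-0.7, -0.4, -3.1]
finger_gap: 0.052
finger_force: 64.2
clock: 25.7
position: [0.4927, -0.1146, 0.0728]
tcp_rot: [2.309, 2.13, 0.0]
contact_force: [-0.0, 0.3, -3.2]
finger_gap: 0.0518
finger_force: 64.2
```

```bash
python3 -m pendant '[[[0,0,0.007,0,48],[0,0,0.005,0,48],[0,0,0,0,48]]]'
```

```text
clock: 26.0
position: [0.4928, -0.1146, 0.072]
tcp_rot: [-2.309, -2.13, -0.001]
contact_force: [-1.8, 0.8, 2.5]
finger_gap: 0.0519
finger_force: 65.1
```

```bash
python3 -m pendant '[[[0,0,0,0,56],[0,0,0,0,64],[0,0,0,0,85],[0,0,0,0,85],[0,0,0,0,85],[0,0,-0.05,0,85],[0,0,-0.3,0,85],[0,0,-0.4,0,85],[0,0,-0.15,0,85],[0,0,0,0,85],[0,0,0,0,85]]]'
python3 - <<'E'
from chk import *
im=snap('wrist');cv2.imwrite('pics/w13.png',im[:,:,::-1])
need(.502,.001,.1)
print('plate',ext([.4928,-.114,.027],.05),'disc',ext([.4935,-.114,.046],.033),'thick',ext([.4935,-.114,.066],.027))
p=pj([.4935,-.114,.066]);g=im.min(2);c,rw=int(p[0]),int(p[1]);print(c,rw);print(rw,g[rw,185:235].tolist(),g[rw,270:320].tolist());print(c,g[125:175,c].tolist(),g[205:250,c].tolist())
E
```

```text
clock: 27.1
position: [0.4926, -0.1143, 0.1616]
tcp_rot: [-2.309, -2.131, -0.001]
contact_force: [-1.0, 0.5, -0.4]
finger_gap: 0.0853
finger_force: 0.0
t 27.15 pos [ 0.4921 -0.1142  0.161 ] xyaw 85.41 tool shift mm [115.7   0.7  61. ] F [0.7 0.3 0.1] gap 84.8
plate (array([195.4, 134.3]), array([307.2, 241.9])) disc (array([212.4, 157.7]), array([292. , 233.8])) thick (array([216.9, 170.4]), array([287.7, 237.4]))
252 205
205 [134, 133, 130, 130, 109, 48, 60, 83, 117, 117, 127, 124, 188, 244, 247, 247, 247, 247, 247, 247, 247, 247, 247, 246, 246, 247, 247, 246, 245, 240, 217, 226, 230, 230, 229, 229, 229, 230, 230, 230, 231, 232, 231, 231, 230, 230, 230, 230, 230, 229] [232, 231, 232, 232, 231, 231, 231, 231, 231, 231, 231, 231, 230, 216, 216, 212, 158, 214, 212, 214, 204, 164, 192, 241, 242, 243, 244, 245, 245, 245, 245, 245, 245, 243, 200, 114, 108, 104, 105, 106, 77, 49, 92, 113, 117, 117, 118, 116, 116, 118]
252 [127, 127, 127, 127, 127, 128, 127, 127, 127, 127, 223, 246, 247, 245, 244, 244, 244, 244, 244, 244, 244, 244, 203, 246, 244, 243, 243, 242, 237, 238, 234, 169, 144, 153, 184, 202, 203, 216, 211, 199, 198, 183, 149, 142, 143, 141, 160, 202, 221, 220] [228, 229, 232, 231, 230, 230, 230, 229, 229, 230, 230, 230, 229, 229, 230, 231, 232, 230, 230, 228, 227, 228, 232, 233, 232, 231, 232, 231, 230, 229, 229, 231, 222, 216, 216, 216, 216, 193, 111, 89, 88, 89, 89, 130, 130]
```

Edge profiles put the thick disc, wide disc and plate concentric within about 2 mm, and flat. Next I go behind the knob with closed fingers.

```bash
python3 -m pendant '[[[0.2,0.007,0,0,40],[0.4,0,0,0,0],[0.4,0,0,0,0],[0.4,0,0,0,0],[0.14,0,0,0,0],[0,0,0.2,0,0],[0,0,0.4,0,0],[0,0,0.3,0,0],[0,0,0.04,0,0],[0,0,0,0,0],[0,0,0,0,0]]]'
python3 - <<'E'
from chk import *
im=snap('wrist');cv2.imwrite('pics/w14.png',im[:,:,::-1]);snap('side','s14.png')
need(.502,.001,.066,85.4)
E
```

```text
clock: 28.25
position: [0.5065, 0.0384, 0.0686]
tcp_rot: [2.309, 2.129, 0.001]
contact_force: [0.2, 0.0, 0.0]
finger_gap: 0.0002
finger_force: 0.0
t 28.35 pos [0.5068 0.0388 0.0689] xyaw 85.38 tool shift mm [-38.1  -1.7   2.9] F [-0.2  0.1  0.2] gap 0.0
turn norm -0.0001
```

```bash
python3 -m pendant '[[[-0.05,-0.015,0.01,0,0],[-0.05,0,0,0,0],[-0.02,0,0,0,0],[-0.02,0,0,0,0],[-0.02,0,0,0,0],[-0.02,0,0,0,0],[-0.03,0,0,0,0],[-0.04,0,0,0,0],[-0.05,0,0,0,0],[-0.06,0,0,0,0],[-0.06,0,0,0,0],[-0.06,0,0,0,0]]]'
python3 - <<'E'
from h import *
need(.502,.001,.066,85.4)
E
```

```text
clock: 29.55
position: [0.5003, -0.0094, 0.0666]
tcp_rot: [2.309, 2.13, 0.0]
contact_force: [0.1, 4.6, 1.5]
finger_gap: -0.0001
finger_force: 2.2
t 29.55 pos [ 0.5003 -0.0094  0.0666] xyaw 85.38 tool shift mm [10.5  0.8  0.6] F [0.1 4.6 1.5] gap -0.1
turn norm -0.0
```

```bash
python3 -m pendant '[[[-0.06,0,0,0,0],[-0.06,0,0,0,0],[-0.06,0,0,0,0],[-0.06,0,0,0,0],[-0.06,0,0,0,0],[-0.06,0,0,0,0],[-0.06,0,0,0,0],[-0.06,0,0,0,0],[-0.06,0,0,0,0],[-0.06,0,0,0,0],[-0.06,0,0,0,0],[-0.06,0,0,0,0]]]'
python3 -m pendant '[[[-0.06,0,0,0,0],[-0.06,0,0,0,0],[-0.06,0,0,0,0],[-0.06,0,0,0,0],[-0.06,0,0,0,0],[-0.05,0,0,0,0],[-0.04,0,0,0,0],[-0.03,0,0,0,0],[-0.03,0,0,0,0],[-0.02,0,0,0,0],[-0.02,0,0,0,0]]]'
python3 - <<'E'
from h import *
need(.489,-.146)
E
```

```text
clock: 30.75
position: [0.4945, -0.0811, 0.0666]
tcp_rot: [-2.309, -2.13, 0.0]
contact_force: [-0.3, 3.5, 3.2]
finger_gap: -0.0003
finger_force: 2.3
clock: 31.85
position: [0.4908, -0.1251, 0.0665]
tcp_rot: [-2.301, -2.13, -0.005]
contact_force: [-2.6, 20.2, 9.9]
finger_gap: 0.0002
finger_force: 9.9
t 31.85 pos [ 0.4908 -0.1251  0.0665] xyaw 85.57 tool shift mm [-21.   -0.2  -0.1] F [-2.6 20.2  9.9] gap 0.2
```

```bash
python3 -m pendant '[[[0.05,0,0,0,0],[0.2,0,0,0,0],[0.2,0,0,0,0],[0,0,-0.3,0,0],[0,0,-0.4,0,0],[0,0,-0.2,0,0],[-0.2,0,0,0,0],[-0.1,0,0,0,0],[0,0,0,0,0],[0,0,0,0,0]]]'
python3 - <<'E'
from chk import *
im=snap('wrist');cv2.imwrite('pics/w15.png',im[:,:,::-1]);need(.488,-.168,.16)
u=np.array([-.0802,-.9968])
for tr in(.13,.14,.15,.16,.17): print(tr,pj([*(np.array([.5021,.0005])+u*tr),.076]).round(1),pj([*(np.array([.4928,-.114])+u*tr-u*.05),.027]).round(1))
g=im.min(2);m=(g>190).astype(np.uint8);n,l,st,c=cv2.connectedComponentsWithStats(m)
for k in range(1,n):
    if st[k][4]>60: print(c[k].round(1),st[k])
for l in('knob_top','plate_top','thick_disc','wide_disc'): print(l,eyes.boxes_of('wrist',l))
a=snap('top');m=(a.min(2)>190).astype(np.uint8);n,l,st,c=cv2.connectedComponentsWithStats(m)
for k in range(1,n):
    if 20<st[k][4]: print('top',c[k].round(1),st[k],atz('top',c[k],.076)[:2].round(4))
E
```

```text
clock: 32.85
position: [0.4915, -0.1147, 0.156]
tcp_rot: [-2.31, -2.129, 0.001]
contact_force: [0.3, 0.5, 0.0]
finger_gap: 0.0
finger_force: 0.0
t 32.9 pos [ 0.4916 -0.1142  0.156 ] xyaw 85.39 tool shift mm [-53.9   0.7  -4. ] F [-0.1 -0.2  0. ] gap 0.0
0.13 [253.3 231.2] [252.7 271.4]
0.14 [253.2 243.4] [252.7 279.9]
0.15 [253.2 255.2] [252.7 288.1]
0.16 [253.2 266.5] [252.7 296. ]
0.17 [253.2 277.4] [252.7 303.7]
[198.9 121.3] [192 115  15  14 157]
[305.2 121.5] [299 115  14  14 157]
[490.9 199.4] [ 469  165   43   70 2369]
[501.5 363.5] [489 342  23  42 146]
knob_top [{'at': [253.3, 221.6], 'score': 0.88}]
plate_top [{'at': [253.0, 222.5], 'score': 0.97}]
thick_disc [{'at': [394.0, 51.7], 'score': 0.58}, {'at': [250.0, 313.8], 'score': 0.55}, {'at': [251.8, 322.9], 'score': 0.49}]
wide_disc []
top [471.2  35.1] [ 442    5   69   47 1425] [ 1.0239 -0.5705]
top [482.4  10.2] [476   5  14  11  74] [ 1.0995 -0.6067]
top [503.4  15.4] [492   5  20  25 355] [ 1.0831 -0.6682]
top [33.1 28. ] [   0    7   77   48 2789] [1.0535 0.7189]
top [271.6  26.6] [   85     6   328    48 10853] [1.0532 0.0173]
top [432.9   8.2] [421   6  24   8  91] [ 1.1065 -0.4603]
top [422.9  27.5] [411  15  20  28 231] [ 1.0478 -0.4289]
top [86.6 29.3] [ 75  17  20  27 269] [1.0483 0.5614]
top [76.5 20.8] [74 18  6  6 23] [1.0745 0.5917]
top [ 3.8 51.2] [ 0 47 11  8 37] [0.984  0.8023]
top [209.   49.4] [207  46   5   8  27] [0.9854 0.2016]
top [415.3  50.9] [409  49  12   4  28] [ 0.9772 -0.4042]
top [387.3  64. ] [299  59 175  10 559] [ 0.9383 -0.3207]
top [217.8 130.3] [213 116  11  28 187] [0.7448 0.1759]
top [318.1 151. ] [309 142  19  19 295] [ 0.6824 -0.1137]
top [426. 196.] [412 196  29   1  29] [ 0.55   -0.4212]
top [368.6 236. ] [363 235  13   3  34] [ 0.4371 -0.2535]
top [ 11.7 321.3] [  9 319   6   6  26] [0.2062 0.7538]
```

```bash
python3 -m pendant '[[[0,-0.3,-0.2,0,0],[0,-0.3,-0.3,0,0],[0,0,-0.2,0,0],[0,0,0,0,0],[0,0,0,0,0]]]'
python3 - <<'E'
from chk import *
im=snap('wrist');cv2.imwrite('pics/w16.png',im[:,:,::-1]);need(.488,-.168,.16)
u=np.array([-.0802,-.9968])
for tr in(.14,.15,.16,.17): print(tr,'knobtop',pj([*(np.array([.5021,.0005])+u*tr),.076]).round(1),'plate',ext([*(np.array([.4928,-.114])+u*tr),.027],.05),'thick',ext([*(np.array([.4935,-.114])+u*tr),.066],.027))
K0=pj([*(np.array([.5021,.0005])+u*.155),.076]).astype(int)
g=im.min(2)
for c in(K0[0]-3,K0[0],K0[0]+3): print('col',c,g[K0[1]-40:K0[1]+70,c].tolist())
for l in('knob_top',):
    for d in eyes.cut_out('wrist',l): q=np.argwhere(d['mask']);print(l,d['score'],q.min(0),q.max(0),len(q))
E
```

```text
clock: 33.65
position: [0.4326, -0.1093, 0.2267]
tcp_rot: [2.308, 2.131, 0.002]
contact_force: [0.4, 0.3, 0.8]
finger_gap: -0.0002
finger_force: 0.0
t 33.7 pos [ 0.4322 -0.1093  0.2261] xyaw 85.43 tool shift mm [-54.1  60.3  66.1] F [-0.7 -0.4 -0.3] gap 0.1
0.14 knobtop [312.8 211.2] plate (array([259. , 247.5]), array([335.8, 311.6])) thick (array([280.3, 281. ]), array([325.6, 317.1]))
0.15 knobtop [312.1 220.6] plate (array([258.9, 254.7]), array([334.8, 317.1])) thick (array([279.8, 288.2]), array([324.6, 323.1]))
0.16 knobtop [311.4 229.9] plate (array([258.8, 261.8]), array([333.8, 322.3])) thick (array([279.4, 295.2]), array([323.6, 328.9]))
0.17 knobtop [310.7 238.9] plate (array([258.7, 268.6]), array([332.8, 327.4])) thick (array([279. , 301.9]), array([322.5, 334.5]))
col 308 [135, 135, 131, 123, 114, 96, 119, 138, 138, 138, 143, 154, 158, 160, 162, 164, 165, 164, 165, 166, 164, 162, 163, 163, 180, 239, 245, 244, 244, 245, 244, 244, 243, 243, 244, 244, 244, 243, 243, 244, 243, 241, 240, 240, 233, 104, 103, 103, 103, 102, 102, 102, 102, 104, 107, 125, 146, 147, 146, 139, 13
[... 630 characters left out ...]
46, 247, 247, 247, 246, 168, 154, 153, 156, 127, 72, 54, 53, 54, 54, 54, 53, 54, 54, 53, 53, 54, 52, 54, 56, 57, 58, 57, 57, 57]
col 314 [136, 136, 135, 135, 132, 124, 121, 135, 135, 135, 134, 134, 134, 134, 135, 134, 132, 135, 147, 153, 155, 156, 158, 163, 230, 244, 244, 245, 245, 245, 245, 245, 245, 243, 242, 234, 234, 233, 233, 232, 232, 230, 228, 221, 175, 102, 99, 86, 91, 105, 106, 107, 119, 134, 132, 134, 133, 132, 133, 133, 132, 132, 132, 131, 122, 121, 90, 91, 114, 133, 149, 220, 246, 247, 247, 247, 247, 247, 247, 245, 210, 247, 247, 247, 247, 247, 236, 158, 129, 78, 54, 53, 53, 54, 47, 45, 43, 46, 52, 54, 53, 54, 54, 53, 53, 55, 56, 56, 58, 57]
knob_top 0.66 [189 280] [276 337] 2712
```

The knob and plate edge both give a travel of about 0.149 m, so the push was blocked roughly 20 mm short, possibly by the hand against the press. I push again with the back of an open finger, which keeps the hand about 46 mm further back, and watch the moments.

```bash
python3 -m pendant '[[[0.2,0.2,0,0,0],[0.2,0.2,0,0,60],[0,0.2,0,0,85],[0,0,0,-0.0235,85],[0,0,0,-0.0235,85],[0,0,0,-0.0235,85],[0,0,0,-0.0235,85],[0,0,0,-0.0235,85],[0,0,0,-0.0235,85],[0,0,0,-0.0235,85],[0,0,0,-0.0235,85],[0,0,0,-0.0235,85]]]' 60
python3 -m pendant '[[[0,0,0,-0.0235,85],[0,0,0,-0.015,85],[0,0,0.3,0,85],[0,0,0.3,0,85],[0,0,0,0,85],[0,0,0,0,85]]]'
python3 - <<'E'
from chk import *
im=snap('wrist');cv2.imwrite('pics/w17.png',im[:,:,::-1]);need(.4967,-.067,.055,175.4);print(s['qpos'].round(2),s['torque'].round(2))
u=np.array([-.0802,-.9968])
for tr in(.14,.15,.16): print(tr,'knobtop',ext([*(np.array([.5021,.0005])+u*tr),.076],.012))
K0=pj([*(np.array([.5021,.0005])+u*.15),.076]).astype(int);g=im.min(2)
for r in(-4,0,4): print(K0[1]+r,g[K0[1]+r,K0[0]-40:K0[0]+40].tolist())
E
```

```text
clock: 34.95
position: [0.4947, -0.0746, 0.2252]
tcp_rot: [-0.494, -3.1, 0.0]
contact_force: [0.7, -0.2, -0.1]
finger_gap: 0.085
finger_force: 0.0
clock: 35.55
position: [0.4947, -0.0747, 0.166]
tcp_rot: [-0.126, -3.137, 0.0]
contact_force: [-0.2, -0.1, -0.9]
finger_gap: 0.0853
finger_force: 0.0
t 35.6 pos [ 0.4955 -0.0748  0.167 ] xyaw 175.38 tool shift mm [ -0.6   7.9 111.9] F [-0.1 -0.8  1.1] gap 84.8
turn norm -0.0001
[-0.12  0.42  0.23  2.01 -0.14  0.73  1.68] [-0.01 -0.02  0.05]
0.14 knobtop (array([151.8, 195.4]), array([181.7, 224.9]))
0.15 knobtop (array([140. , 195.4]), array([169.1, 224.7]))
0.16 knobtop (array([128.5, 195.4]), array([156.8, 224.4]))
206 [54, 69, 75, 86, 86, 86, 86, 86, 87, 86, 86, 86, 86, 86, 86, 86, 86, 86, 86, 88, 91, 89, 87, 86, 89, 101, 101, 101, 101, 233, 239, 241, 241, 241, 242, 244, 244, 243, 244, 244, 245, 245, 245, 244, 244, 244, 244, 244, 245, 245, 245, 244, 244, 244, 234, 186, 155, 151, 151, 150, 148, 144, 137, 118, 102, 101, 93, 86, 86, 86, 87, 87, 86, 86, 86, 86, 87, 87, 86, 87]
210 [51, 59, 73, 75, 85, 86, 85, 85, 86, 86, 86, 85, 85, 86, 86, 86, 86, 86, 86, 86, 110, 132, 133, 133, 130, 130, 114, 85, 127, 214, 226, 230, 231, 231, 232, 233, 233, 236, 235, 243, 244, 245, 245, 244, 244, 245, 245, 245, 245, 245, 244, 244, 244, 244, 245, 233, 157, 145, 103, 140, 115, 90, 89, 92, 95, 98, 99, 99, 99, 99, 99, 99, 98, 97, 85, 85, 84, 84, 84, 84]
214 [50, 50, 69, 86, 86, 86, 87, 86, 86, 86, 86, 86, 86, 86, 86, 86, 86, 86, 85, 85, 93, 107, 106, 100, 92, 85, 85, 84, 85, 84, 120, 153, 155, 156, 157, 158, 159, 160, 161, 161, 162, 163, 163, 161, 160, 183, 192, 198, 197, 192, 193, 196, 193, 185, 167, 121, 91, 87, 85, 86, 85, 85, 85, 85, 85, 85, 84, 85, 85, 85, 85, 84, 85, 86, 85, 85, 85, 85, 85, 84]
```

Run:
```python
from chk import *
im=cv2.imread('pics/w17.png');g=im.min(2)
for lo in(175,205):
    n,l,st,c=cv2.connectedComponentsWithStats((g>lo).astype(np.uint8));k=l[204,156];print(lo,st[k],c[k].round(1))
print('col156',g[175:235,156].tolist())
for z in(.076,): 
    p=[156,0]
from h import atz
for q in([156,200],[156,205],[156,210]): print(q,atz('wrist',q,.076).round(4))
# bed edges / plate far edge for press pose
u=np.array([-.0802,-.9968])
for tr in(.149,.17): print('plate',ext([*(np.array([.4928,-.114])+u*tr),.027],.05),'thick',ext([*(np.array([.4935,-.114])+u*tr),.066],.027))
a=cv2.imread('pics/a.png').min(2);print(a[205:224,279].tolist(),a[214,270:290].tolist())
```

```text
175 [143 195  28  23 434] [156.1 205.8]
205 [143 196  27  18 359] [155.1 204.9]
col156 [134, 135, 105, 75, 107, 148, 151, 106, 102, 102, 102, 103, 104, 109, 117, 120, 123, 125, 127, 135, 161, 224, 243, 244, 243, 244, 245, 244, 243, 243, 244, 245, 245, 245, 244, 245, 244, 221, 174, 163, 163, 162, 163, 162, 199, 233, 232, 220, 156, 84, 84, 85, 86, 86, 85, 117, 131, 130, 130, 130]
[156, 200] [ 0.4832 -0.1465  0.076 ]
[156, 205] [ 0.4872 -0.1473  0.076 ]
[156, 210] [ 0.4913 -0.148   0.076 ]
plate (array([ 34.1, 143.3]), array([109.9, 235.5])) thick (array([ 27.4, 175.5]), array([ 70.5, 230.6]))
plate (array([ 21.5, 144.7]), array([ 92.2, 234.5])) thick (array([ 13.5, 176.2]), array([ 53.2, 229.6]))
[57, 58, 55, 50, 89, 175, 225, 226, 228, 230, 230, 229, 213, 72, 52, 52, 51, 53, 56] [51, 47, 46, 60, 98, 166, 223, 230, 230, 230, 228, 226, 224, 152, 87, 79, 79, 79, 79, 79]
```

```bash
python3 -m pendant '[[[0,0.08,0.2,0,85],[0,0,0.4,0,85],[0,0,0.35,0,85],[0,0,0.15,0,85],[0,0,0,0,85],[0,0,0,0,85]]]'
python3 -m pendant '[[[0,-0.05,0,0,85],[0,-0.04,0,0,85],[0,-0.03,0,0,85],[0,-0.03,0,0,85],[0,-0.03,0,0,85],[0,-0.03,0,0,85]]]'
python3 - <<'E'
from h import *
need(.4967,-.067);s=sensors.get_state();print(s['torque'].round(2))
E
```

```text
clock: 36.2
position: [0.497, -0.0668, 0.0578]
tcp_rot: [0.126, 3.137, -0.0]
contact_force: [0.4, 0.1, 0.8]
finger_gap: 0.085
finger_force: 0.0
clock: 36.8
position: [0.495, -0.0801, 0.0577]
tcp_rot: [-0.117, -3.139, -0.014]
contact_force: [-2.3, 30.1, 19.6]
finger_gap: 0.0847
finger_force: 15.0
t 36.8 pos [ 0.495  -0.0801  0.0577] xyaw 175.72 tool shift mm [-0.7 13.2  0.1] F [-2.3 30.1 19.6] gap 84.7
[ 4.46  0.61 -0.26]
```

The slide resists 30 N at the same spot. In the first top view the bed's front edge lies about 89 mm before the plate's centre, against 70 mm at travel 0, so the slide probably started about 19 mm in. That would put it home now. I back off and verify.

```bash
python3 -m pendant '[[[0,0.03,0,0,85],[0,0.15,0,0,85],[0,0.1,0,0,85],[0,0,-0.3,0,85],[0,0,-0.4,0,85],[0,0,-0.4,0,85],[0,-0.1,0,0,85],[0,0,0,0,85],[0,0,0,0,85]]]'
python3 - <<'E'
from chk import *
from h import atz
u=np.array([-.0802,-.9968]);v=np.array([.9968,-.0802])
# bed front edge from first top view: sample lines parallel to the axis at lateral offsets
a=cv2.imread('pics/a.png').astype(int)
pt=eyes.camera_params('top');Kt=np.array(pt['mtx']);Tt=np.array(pt['T'])
def pt_(P):
    c=Tt[:3,:3].T@(np.array(P)-Tt[:3,3]);return Kt[0,0]*c[0]/c[2]+Kt[0,2],Kt[1,1]*c[1]/c[2]+Kt[1,2]
P0=np.array([.4928,-.1137])
for lat in(-.05,-.03,.03,.05):
    pr=[]
    for d in range(-115,-55,4):
        x,y=pt_([*(P0+u*d/1000+v*lat),.018]);b=a[int(round(y)),int(round(x))];pr.append((d,int(b[2]-b[0])))
    print(lat,pr)
im=snap('wrist');cv2.imwrite('pics/w18.png',im[:,:,::-1]);g=im.min(2);need(.49,-.07)
for tr in(.145,.149,.153): print(tr,'knob',ext([*(np.array([.5021,.0005])+u*tr),.076],.012),'plate',ext([*(P0+u*tr),.027],.05),'wide',ext([*(P0+[.0007,0]+u*tr),.046],.033),'thick',ext([*(P0+[.0007,0]+u*tr),.066],.027))
c=pj([*(P0+u*.149),.066]).astype(int);print(c)
for r in(-10,0,10): print(c[1]+r,g[c[1]+r,10:130].tolist())
for x in(-8,0,8): print('col',c[0]+x,g[140:245,c[0]+x].tolist())
k=pj([*(np.array([.5021,.0005])+u*.149),.076]).astype(int);print('knob',k,g[k[1]-5,k[0]-25:k[0]+25].tolist())
for l in('thick_disc','wide_disc','plate_top'): print(l,eyes.boxes_of('wrist',l))
E
```

```text
clock: 37.7
position: [0.4946, -0.0697, 0.1657]
tcp_rot: [-0.127, -3.137, 0.0]
contact_force: [-0.4, -0.7, -0.6]
finger_gap: 0.0848
finger_force: 0.0
-0.05 [(-115, 66), (-111, 67), (-107, 67), (-103, 67), (-99, 60), (-95, 54), (-91, -1), (-87, -14), (-83, -14), (-79, -13), (-75, -15), (-71, -14), (-67, -14), (-63, -9), (-59, -15)]
-0.03 [(-115, 68), (-111, 71), (-107, 72), (-103, 65), (-99, 61), (-95, 57), (-91, -10), (-87, -14), (-83, -14), (-79, -15), (-75, -16), (-71, -14), (-67, -15), (-63, -16), (-59, -15)]
0.03 [(-115, 69), (-111, 68), (-107, 72), (-103, 71), (-99, 65), (-95, 58), (-91, 0), (-87, -14), (-83, -14), (-79, -14), (-75, -14), (-71, -14), (-67, -16), (-63, -13), (-59, -14)]
0.05 [(-115, 67), (-111, 65), (-107, 67), (-103, 66), (-99, 59), (-95, 55), (-91, 29), (-87, -14), (-83, -13), (-79, -14), (-75, -15), (-71, -14), (-67, -13), (-63, -11), (-59, -12)]
t 37.75 pos [ 0.4945 -0.0694  0.1654] xyaw 175.38 tool shift mm [ 4.4 -0.9  0. ] F [-0.3  0.5  1.1] gap 84.8
0.145 knob (array([140. , 196.1]), array([169.1, 225.3])) plate (array([ 33.3, 145.1]), array([109. , 237.3]
[... 3605 characters left out ...]
130, 130, 151, 152, 150, 149, 149, 149, 152, 153, 153, 151, 151, 151, 150, 150, 152, 154, 157, 154, 153, 155, 155, 138, 83, 84, 83, 76, 72, 63, 57, 57, 72, 82, 83, 84, 81, 83]
knob [149 210] [87, 86, 86, 86, 86, 87, 98, 101, 101, 101, 102, 101, 101, 178, 237, 239, 242, 244, 244, 243, 243, 244, 244, 244, 244, 244, 244, 243, 244, 244, 245, 245, 245, 244, 244, 244, 245, 242, 181, 163, 153, 152, 152, 151, 151, 149, 145, 143, 127, 104]
thick_disc [{'at': [55.3, 197.6], 'score': 0.88}, {'at': [330.4, 300.1], 'score': 0.73}, {'at': [412.4, 210.8], 'score': 0.69}, {'at': [231.4, 318.4], 'score': 0.67}]
wide_disc [{'at': [74.3, 188.0], 'score': 0.95}]
plate_top [{'at': [101.0, 186.8], 'score': 0.67}]
```

```bash
python3 -c "
from bench import r
print(r.job_done())"
```

```text
the job is handed in; nothing more can be done
None
```

The job is handed in at about 38 s: both discs lie flat on the plate, centred within about 2 mm, the slide is against its stop with the hand clear, and I viewed 12 pictures against the limit of 10; full travel is inferred (0.149 m pushed from a start about 20 mm in, then a hard stop at 30 N), not read directly.

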